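Unlock the folding lid stay and close the document box

ROBOT

A 6-joint arm with a two-finger parallel gripper is mounted at the origin on a cart in front of the work surface, level with it; the furniture and walls round the work are solid. World frame = base frame: x ahead of the robot, y to its left, z up, the work surface at z = 0. Lengths are in mm, angles in rad, forces in N, time in s.
With the tool pointing down it reaches from about 350 to 875 mm from the base axis. Payload 4.2 kg.
Tool frame: the origin (TCP) lies at the very end of the fingers, on their centre line; the grasp point (between the pads) lies 19 mm behind it; z points along the fingers, y is the line along which they close (so a half turn about z gives the same grasp; the last joint's range is limited). The gripper opens to 85 mm and grips with 20 to 120 N. Pads are 22 mm wide; open, the fingers measure 114 mm over their backs; the gripper's body (76 mm by 85 mm) begins 54 mm behind the grasp point. The pads swing forward as they close: fully open they stand 13 mm farther back than shut.
Start: joints at [1.397, 0.385, 0.008, 0, -1.194, -0.259], TCP at [262.1, 567.365, 231.312] pointing down, gripper open.
Joint ranges: [-3.14, 3.14], [-1.21, 2.06], [-1.07, 1.41], [-3.16, 2.05], [-2.99, -0.16], [-3.1, 3.1]. Speed limits (rad/s): [2.79, 2.79, 3.14, 3.14, 3.14, 3.14].

INTERFACE

Orientations are given as a unit quaternion [x, y, z, w].
In Python, from bench import arm, optics gives the robot as it stands. The module is installed in compiled form; this text tells all that it offers.
- The arm moves only by the tool step_arm, never from a script. Its argument "motion" is a list of rows, each an object with "dr": the turn, a rotation vector about the tool's x, y, z in units of 8 degrees (1.0 is 8 degrees), a list of three; "slide": the shift along the tool's x, y, z in mm, a list of three; "jaw": the finger opening in mm, from 0 to 85.4. A call has exactly 8 rows; each row is the pose to reach, as a shift and turn from the pose commanded when the call began, along the tool's axes at that moment; what a row does not reach only later rows make up. A row lasts 1/8 s, in which the tool goes at most 62.5 mm and 10.7 degrees, less where a joint would pass 70% of its speed; a pose out of reach is approached as far as the arm can. A call with a gripper value outside its range is refused whole. The fingers move at their own pace and stop on an object; the grip force is fixed at half the most. Time passes only in rows, so rows that repeat a pose let the fingers close, or fill a call up. It gives the time, the measured TCP pose, the force, the opening and the grip force at its end, in the units of the state.
- arm.read_state(): the state, without advancing time (a new reading comes with each control period).
- optics.get_image(name): name is "side" or "top" or "wrist"; returns the picture (400x640x3 uint8, blue, green, red); there is no depth.
- optics.camera_info(name): a dict with "camera_matrix" (3x3 intrinsics, pixels), "view" (4x4, takes a point from world to camera coordinates); the wrist camera has in their place "T_tool_cam" (4x4, takes a point from camera to tool coordinates, whose origin is the TCP and whose axes are the flange's). Camera axes: x right, y up, looking along -z (the intrinsics and any distortion apply to the point x, -y, -z); pixel columns grow to the right and rows downward; lengths in mm; the calibration is good to about 2 mm. A picture is of the moment at which its call begins: read the wrist's pose just before it. camera_info takes no time and is no camera call.
- arm.job_done(): hands the job in; it is judged then, once.
The state is a dict: "clock": time; "joints": joint angles; "joint_vel": joint speeds; "joint_efforts": joint torques, N m; "position": TCP position; "ee_rot": TCP orientation; "contact_force": force on the tool from outside, world axes, zero at the start; "wrist_torque": the same for the moment, N m; "gripper_width": finger opening in mm; "grasp_force": force on a finger pad.
Only numpy, scipy, OpenCV 4.12 (cv2) and the standard library are available. Lean on these libraries where they do the work, as an engineer would, in place of code of your own. Each camera call takes 0.05 s, during which the arm holds its last target. There are 200 camera calls.

TASK

Close the wooden document box: lift the red knob of its folding stay up past centre so that the stay unlocks, then lower the lid gently and press it down until the spring catch snaps over and holds it down. Force neither the stay nor the lid, never let the lid drop or slam, leave the things around the box where they are, and let go of everything at the end.

Things in the scene. Friction and masses are not known exactly. Their poses are not given: they have to be found in the camera images.
- document_box: Light wooden box fixed to the desk, 200 (x, front to back) x 240 (y) x 100 mm high, walls 8 mm, stationery fixed inside. Origin: centre of its underside; its -x axis is its front, towards the robot; z up. A spring catch with a hard seat sits inside the middle of its front wall; its height differs by up to 16 mm and must be felt for. The folding stay is outside its right (-y) wall.
- lid (a joint): Angle of the wooden lid (206 x 236 x 10 mm, 0.25-0.35 kg), rad: 1.19 = start, locked by the stay; falls as the lid closes. A stiff hinge holds it where left. Lowering takes 1-4 N at the press plate; below 0.2 a sprung pin pushes it back up (to 0.14 or more) unless caught, and the catch bump needs 10-14 N. It is home anywhere from 0 to 0.09 (the catch and its hard seat sit lower or higher). Over 35 N strains it.
- stay (a joint): Angle of the stay's lower link (pivot to knee 55 mm), rad. 2.31 = locked, knee 8 mm below the line of the pivots, on a stop (do not press down). 2.16 = dead centre; below it is unlocked, knee folding up and forward as the lid comes down; 0 = lid shut. The link points (0.218 + value) rad up from the box's forward (-x). Friction holds it where left. At 1.95 the lid is at 1.18, at 1.42 at 1.00.
- knob (a point): Middle of the red knob on the stay's knee: a round bar 12 mm across, 40 mm long, sticking out sideways along the box's -y, with a 19 mm end flange. On its axis, 53 mm out from the box's right wall, 55 mm from the stay pivot, about 112 mm up at the start. It moves on the circle about the stay pivot; lifting takes 2-8 N, up and forward. Dragged off that circle it strains the pivot bush.
- stay_pivot (a point): Point on the axis (along the box's y) of the stay's lower pivot on the box, straight inward-level with the knob's middle (53 mm out from the right wall): (-55, -173, 80) mm in the box's frame. The knob circles about it.
- pivot_bush (a joint): Black rubber bush in which the stay's lower pivot sits: it gives fore and aft, 1 mm for each 10 N along the stay (m, 0 at rest, positive towards the box's front). More than 2 mm (20 N) either way tears it: pull the knob along its circle and do not lean on the lid while the stay is locked.
- stay_upper: Steel upper link of the stay, 11 x 3 mm bar, 109 mm from its pivot on the lid's right edge (this origin's axis; 100 mm from the lid hinge) to the knee.
- lid_hinge (a point): Middle of the lid's hinge axis, which runs along the box's y at the rear rim: (100, 0, 100) mm in the box's frame.
- press_plate (a point): Middle of the face of a thin brass plate, 30 x 60 mm, on the lid's outer face (upper when shut): 170 mm from the hinge axis along the lid and 12 mm out from it. Its z axis points out of that face, its -x axis to the lid's front edge, 34 mm farther on. About 262 mm up at the start, facing rear and up; 112 mm up (plus up to 16) when shut.
- glue_stick: Upright glue stick, 26 mm round, 86 mm high, loose; origin centre of its foot. Leave alone.
- ink_jar: Square dark blue ink bottle, 48 x 48 x 58 mm, loose; origin centre of its foot. Leave alone.
- spectacle_case: Brown spectacle case, 62 x 159 x 42 mm, loose; origin centre of its underside. Leave alone.

How it is judged (in metres and radians):
On the way, in this order (a step that is already met when the one before it is completed fails the run):
1. the knee has been lifted past centre: the stay is unlocked, the lid still up (value of joint stay below 2 rad and value of joint lid above 0.5 rad), for 0.1 s.
2. the lid has been lowered onto its catch (value of joint lid below 0.25 rad).
At the end, for the whole second after the job is handed in: The lid is shut and held down by its catch (it stays below 0.105 rad by itself; uncaught it springs up past 0.13), the stay is folded with it (below 0.25 rad), and the glue stick, ink bottle and spectacle case are within 20 mm of where they stood (value of joint lid below 0.105 rad and value of joint stay below 0.25 rad and linear speed of glue_stick below 0.02 m/s and distance of each of glue_stick, ink_jar, spectacle_case from where it was at the start of the episode below 0.02 m); the robot touches nothing.
It fails at once if the stay is forced: its pivot bush gives more than 2 mm (about 20 N) either way (value of joint pivot_bush above 0.002 m or value of joint pivot_bush below -0.002 m).
It fails at once if more than 35 N on the lid (contact force between any of the fingers, the arm and lid above 35 N).
It fails at once if the lid drops or is thrown (faster than 1.5 rad/s) (value of joint lid above 0.1 rad and velocity of joint lid below -1.5 rad/s).
It fails at once if a bystander is moved more than 20 mm or tipped (distance of any of glue_stick, ink_jar, spectacle_case from where it was at the start of the episode above 0.02 m or angle between glue_stick's own z axis and vertical above 0.3 rad).
It also fails if it takes over 72 s, if anything falls off the work surface, if the arm or the gripper's body presses on something with over 40 N, if the wrist force passes 120 N, or if a joint passes its speed limit or range.

## Working session

There is one attempt and no reset: what is moved stays moved. The work goes in short steps, Python scripts to look and compute and a tool call to move; the robot and the scene stay as the last step left them, time stands still between calls to the robot, and variables do not carry over. Pictures are saved under pics/ and viewed, at most 10 in all, crops included, and the job is handed in when it is done.

Besides the shell and the picture viewer there is one more tool, called after "Call:" as a command line: name --argument value ..., lists and objects as JSON in quotes. step_arm: Moves the arm, as the interface text tells. Its arguments: {"type":"object","properties":{"motion":{"type":"array","items":{"type":"object","properties":{"dr":{"type":"array","items":{"type":"number"}},"slide":{"type":"array","items":{"type":"number"}},"jaw":{"type":"number"}}}}},"required":["motion"]}

```bash
mkdir -p pics; python3 - <<'E'
from bench import arm, optics
import cv2, numpy as np
np.set_printoptions(suppress=True, precision=4)
s=arm.read_state(); print(s)
for n in ("side","top"):
    cv2.imwrite(f"pics/{n}0.png",optics.get_image(n))
    print(n,optics.camera_info(n))
print(optics.camera_info("wrist"))
E
```

```text
{'clock': 0.0, 'joints': array([ 1.3966,  0.3855,  0.0066, -0.0005, -1.194 , -0.2586]), 'joint_vel': array([ 0.0021,  0.    ,  0.0004, -0.0001, -0.0005, -0.0004]), 'joint_efforts': array([ -0.0001, -39.2286,  18.8396,   4.1862,  -0.0048,  -0.    ]), 'position': array([261.861 , 566.8328, 230.211 ]), 'ee_rot': array([ 0.9767, -0.2148, -0.0002,  0.0011]), 'contact_force': array([-0.2511,  1.0524,  0.258 ]), 'wrist_torque': array([ 0.0563,  0.0142, -0.0307]), 'grasp_force': 0.0, 'gripper_width': 85.41757209440826}
side {'camera_matrix': array([[368.0944,   0.    , 320.0647],
       [  0.    , 368.0944, 200.4316],
       [  0.    ,   0.    ,   1.    ]]), 'view': array([[   0.9926,   -0.1206,   -0.0164, -527.6775],
       [   0.0918,    0.6531,    0.7517, -191.6067],
       [  -0.0799,   -0.7476,    0.6593, -885.2197],
       [   0.    ,    0.    ,    0.    ,    1.    ]])}
top {'camera_matrix': array([[403.3709,   0.    , 322.3947],
       [  0.    , 403.3709, 202.5136],
       [  0.    ,   0.    ,   1.    ]]), 'view': array([[   -0.0029,    -0.9999,     0.0167,    64.971 ],
       [    0.997 ,    -0.0016,     0.0777,  -550.9996],
       [   -0.0776,     0.0168,     0.9968, -1091.0484],
       [    0.    ,     0.    ,     0.    ,     1.    ]])}
{'camera_matrix': array([[294.5793,   0.    , 320.6794],
       [  0.    , 294.5793, 197.0303],
       [  0.    ,   0.    ,   1.    ]]), 'T_tool_cam': array([[   0.0011,    0.9548,    0.2974,   77.0661],
       [   1.    ,   -0.0008,   -0.001 ,    0.5348],
       [  -0.0007,    0.2974,   -0.9548, -143.0775],
       [   0.    ,    0.    ,    0.    ,    1.    ]])}
```

View pics/side0.png

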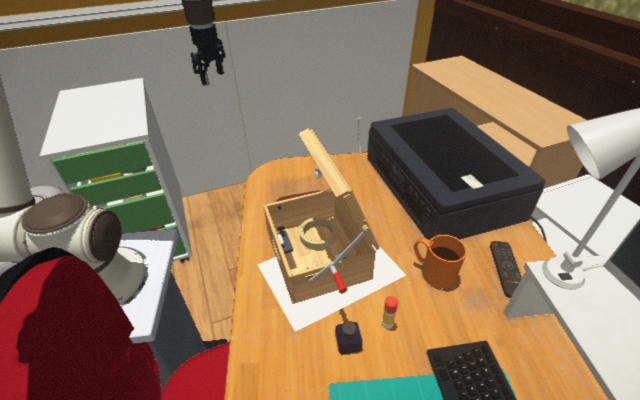

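View pics/top0.png

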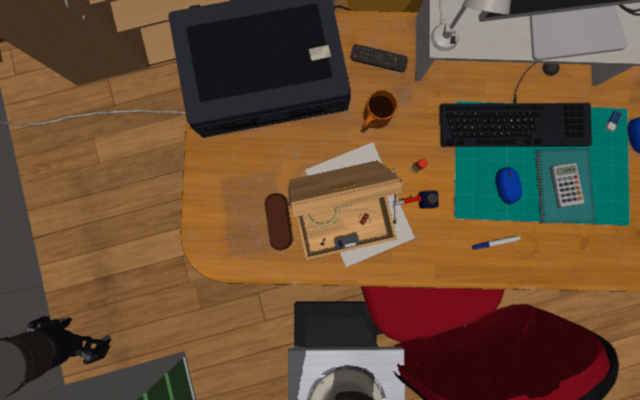

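The side view shows the box around (320,250), with the red knob at (338,280), the ink bottle at (348,338) and the glue stick at (390,312). In the top view the box is centred near (345,215), the knob at (408,201), the ink bottle at (429,200), the glue stick at (421,165) and the spectacle case at (278,222). I'll enlarge both to get corners.

```bash
python3 - <<'E'
import cv2
a=cv2.imread("pics/side0.png")[120:360,250:410]
b=cv2.imread("pics/top0.png")[140:280,260:450]
cv2.imwrite("pics/s1.png",cv2.resize(a,None,fx=2.5,fy=2.5,interpolation=cv2.INTER_CUBIC))
cv2.imwrite("pics/t1.png",cv2.resize(b,None,fx=4,fy=4,interpolation=cv2.INTER_CUBIC))
E
```

```text
(no output)
```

View pics/s1.png

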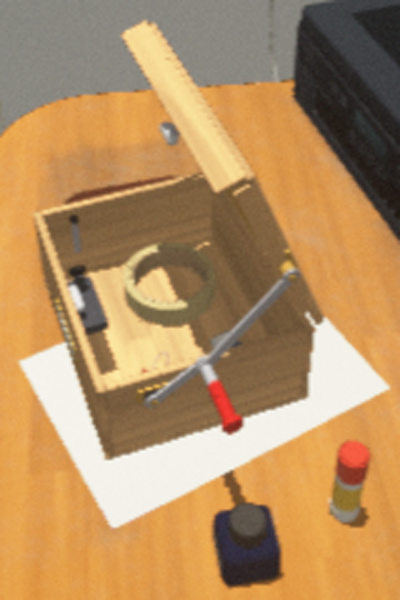

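View pics/t1.png

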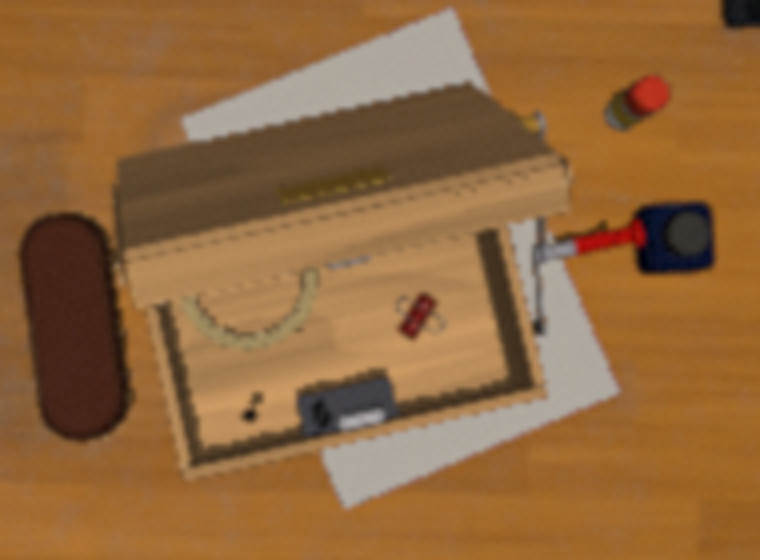

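Side crop (2.5x from 250,120): box corners at (37,213), (103,391), (108,458), (306,397), and the red bar runs (205,372) to (232,428). Top crop (4x from 260,140): front corners at (545,397) and (190,475), with the red bar from (578,243) to (640,235). Next I fit the box pose.

```bash
cat > h.py <<'E'
from bench import arm, optics
import numpy as np
from scipy.optimize import least_squares
from scipy.spatial.transform import Rotation as R
np.set_printoptions(suppress=True, precision=2)
def proj(n,P):
    c=optics.camera_info(n); V=c["view"]; K=c["camera_matrix"]
    p=np.atleast_2d(P)@V[:3,:3].T+V[:3,3]
    q=(p*[1,-1,-1])@K.T
    return q[:,:2]/q[:,2:]
def box2w(b,P): return R.from_euler('z',b[2]).apply(np.atleast_2d(P))+[b[0],b[1],0]
E
cat > fit.py <<'E'
from h import *
S=[((37,213),(-100,120,100)),((103,391),(-100,-120,100)),((108,458),(-100,-120,0)),((306,397),(100,-120,0)),((222,402),(-10,-173,111.7))]
T=[((545,397),(-100,-120,100)),((190,475),(-100,120,100)),((610,239),(-10,-173,111.7))]
su=np.array([s[0] for s in S])/2.5+[250,120]; tu=np.array([s[0] for s in T])/4+[260,140]
f=lambda b:np.r_[(proj("side",box2w(b,[s[1] for s in S]))-su).ravel(),(proj("top",box2w(b,[s[1] for s in T]))-tu).ravel()]
r=least_squares(f,[520,0,.2],x_scale=[10,10,.1]);b=r.x
print(repr(b),b[2]); print(f(b).reshape(-1,2))
print("pivot,knob,hinge",box2w(b,[(-55,-173,80),(-10,-173,111.7),(100,0,100)]))
E
python3 fit.py
```

```text
array([526.08,  11.34,   0.21]) 0.213778162499557
[[-0.98 -1.09]
 [-1.9   0.42]
 [-0.71  1.01]
 [ 1.16  0.56]
 [ 0.59  0.27]
 [ 1.6  -1.22]
 [-1.67 -0.23]
 [-1.58 -0.89]]
pivot,knob,hinge [[ 509.04 -169.39   80.  ]
 [ 553.01 -159.85  111.7 ]
 [ 623.8    32.55  100.  ]]
```

```bash
cat >> h.py <<'E'
B=np.array([526.08,11.34,0.2138])
def plan(wps, st=None):
    """wps: (x,y,z box mm, tilt rad of fingertips toward robot[, flip]); prints slide / dr"""
    s=st or arm.read_state(); p0=s["position"]; R0=R.from_quat(s["ee_rot"])
    print("now box",R.from_euler('z',-B[2]).apply(p0-[B[0],B[1],0]),"F box",R.from_euler('z',-B[2]).apply(s["contact_force"]),"w",s["gripper_width"],"t",s["clock"])
    for w in wps:
        p=box2w(B,w[:3])[0]
        # tool x=-box y, tool y=-box x (tilt 0), z=down
        base=np.array([[0,-1,0],[-1,0,0],[0,0,-1]]).T
        Rt=R.from_euler('z',B[2])*R.from_euler('y',w[3])*R.from_matrix(base)
        print(w,"slide",R0.inv().apply(p-p0).round(1),"dr",((R0.inv()*Rt).as_rotvec()/np.radians(8)).round(2))
E
python3 - <<'E'
from h import *
s=arm.read_state();R0=R.from_quat(s["ee_rot"])
for p in [(420,200,420),(440,-180,420)]: print(R0.inv().apply(np.array(p)-s["position"]))
plan([(-10,-178,182,0),(-10,-178,182,.3)])
E
```

```text
[ 297.47  267.08 -189.11]
[ 475.06  603.62 -188.41]
now box [-140.3   598.95  230.32] F box [-0.12  0.25  0.53] w 85.33577577082816 t 0.1
(-10, -178, 182, 0) slide [572.2 541.4  49.5] dr [ 0.01 -0.01  6.62]
(-10, -178, 182, 0.3) slide [572.2 541.4  49.5] dr [-1.98 -1.    6.57]
```

Call:
step_arm --motion '[{"slide":[0,0,-190],"dr":[0,0,0],"jaw":85},{"slide":[0,0,-190],"dr":[0,0,0],"jaw":85},{"slide":[60,50,-190],"dr":[0,0,1],"jaw":60},{"slide":[110,100,-190],"dr":[0,0,2],"jaw":40},{"slide":[155,145,-190],"dr":[0,0,3],"jaw":40},{"slide":[200,185,-190],"dr":[0,0,4],"jaw":40},{"slide":[250,225,-190],"dr":[0,0,5],"jaw":40},{"slide":[297,267,-190],"dr":[0,0,6],"jaw":40}]'

```text
clock: 1.1
position: [403.1, 236.0, 421.0]
ee_rot: [0.804, -0.595, -0.0, 0.0]
contact_force: [1.4, 0.1, -0.5]
gripper_width: 39.8
grasp_force: 0.0
```

```bash
python3 - <<'E'
from h import *
s=arm.read_state();R0=R.from_quat(s["ee_rot"]);print(s["position"])
for p in [(440,-180,420),(530,-180,330)]: print(R0.inv().apply(np.array(p)-s["position"]))
plan([(-10,-178,182,0)])
E
```

```text
[403.13 236.03 420.95]
[408.67  86.19   0.91]
[434.95   0.1   90.89]
now box [-72.48 245.66 420.95] F box [ 1.43 -0.21 -0.47] w 39.79862973078213 t 1.1
(-10, -178, 182, 0) slide [427.4 -27.4 238.9] dr [0.   0.   0.59]
```

Call:
step_arm --motion '[{"slide":[60,15,0],"dr":[0,0,0.6],"jaw":40},{"slide":[120,30,0],"dr":[0,0,0.6],"jaw":40},{"slide":[180,45,0],"dr":[0,0,0.6],"jaw":40},{"slide":[240,60,0],"dr":[0,0,0.6],"jaw":40},{"slide":[300,75,0],"dr":[0,0,0.6],"jaw":40},{"slide":[360,60,20],"dr":[0,0,0.6],"jaw":40},{"slide":[400,20,50],"dr":[0,0,0.6],"jaw":40},{"slide":[400,20,50],"dr":[0,0,0.6],"jaw":40}]'

```text
clock: 2.1
position: [502.9, -151.4, 365.4]
ee_rot: [0.778, -0.628, -0.004, 0.003]
contact_force: [-0.7, -0.5, 0.2]
gripper_width: 40.2
grasp_force: 0.0
```

```bash
python3 - <<'E'
from h import *
plan([(-10,-178,262,0),(-10,-178,182,0)])
E
```

```text
now box [ -57.2  -154.13  365.41] F box [-0.75 -0.33  0.24] w 40.22111068579182 t 2.1
(-10, -178, 262, 0) slide [ 24.2 -48.2 102.9] dr [ 0.07  0.02 -0.01]
(-10, -178, 182, 0) slide [ 24.5 -49.  182.8] dr [ 0.07  0.02 -0.01]
```

Call:
step_arm --motion '[{"slide":[15,-20,50],"dr":[0,0,0],"jaw":40},{"slide":[24,-40,100],"dr":[0,0,0],"jaw":40},{"slide":[24,-48,140],"dr":[0,0,0],"jaw":40},{"slide":[24,-48,165],"dr":[0,0,0],"jaw":40},{"slide":[24,-48,165],"dr":[0,0,0],"jaw":40},{"slide":[24,-48,165],"dr":[0,0,0],"jaw":40},{"slide":[24,-48,165],"dr":[0,0,0],"jaw":40},{"slide":[24,-48,165],"dr":[0,0,0],"jaw":40}]'

```text
clock: 3.1
position: [554.6, -163.1, 207.3]
ee_rot: [0.779, -0.627, 0.001, -0.001]
contact_force: [-0.0, 0.3, 0.1]
gripper_width: 40.4
grasp_force: 0.0
```

```bash
python3 - <<'E'
from h import *
import cv2
plan([(-10,-178,182,0),(-10,-178,182,.3)])
s=arm.read_state();np.save("pics/w_pose.npy",np.r_[s["position"],s["ee_rot"]])
im=optics.get_image("wrist"); cv2.imwrite("pics/w1.png",im)
# predict knob middle & ends
c=optics.camera_info("wrist");T=c["T_tool_cam"]
P=box2w(B,[(-10,-173,111.7),(-10,-193,111.7),(-10,-153,111.7)])
t=R.from_quat(s["ee_rot"]).inv().apply(P-s["position"])
q=((t-T[:3,3])@T[:3,:3])*[1,-1,-1]@c["camera_matrix"].T
print(q[:,:2]/q[:,2:])
E
```

```text
now box [  -9.17 -176.52  207.33] F box [0.05 0.3  0.13] w 40.40039988406955 t 3.1
(-10, -178, 182, 0) slide [ 1.5  0.9 25.3] dr [-0.02 -0.    0.02]
(-10, -178, 182, 0.3) slide [ 1.5  0.9 25.3] dr [-2.16 -0.01  0.02]
[[322.27 204.23]
 [322.4  181.53]
 [322.14 225.89]]
```

View pics/w1.png

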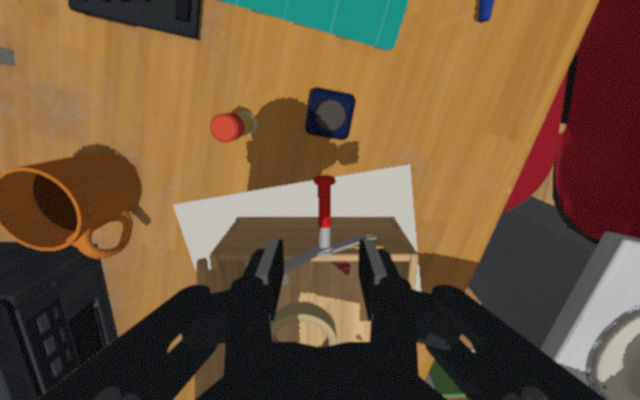

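The wrist view shows the bar vertical at column about 324.5, rows 178 to 227, against a predicted 322.3. The fingers sit at the bottom and the ink bottle is clear at (330,112). Next is a refinement from the red blob and the box corner.

```bash
cat >> h.py <<'E'
def wproj(P,pose):
    c=optics.camera_info("wrist");T=c["T_tool_cam"]
    t=R.from_quat(pose[3:]).inv().apply(np.atleast_2d(P)-pose[:3])
    q=((t-T[:3,3])@T[:3,:3])*[1,-1,-1]@c["camera_matrix"].T
    return q[:,:2]/q[:,2:]
E
python3 - <<'E'
from h import *
import cv2
pose=np.load("pics/w_pose.npy"); im=cv2.imread("pics/w1.png").astype(int)
m=(im[...,2]>110)&(im[...,1]<50)&(im[...,0]<50); m[:,:290]=0;m[:,360:]=0;m[:165]=0;m[240:]=0
for r in range(174,232,4):
    c=np.where(m[r])[0]; print(r,c.min() if len(c) else None,c.max() if len(c) else None,end=' | ')
print(wproj(box2w(B,[(-100,-120,100),(-100,-120,0),(100,-120,0),(-20,-173,111.7)]),pose))
cv2.imwrite("pics/w1c.png",cv2.resize(cv2.imread("pics/w1.png")[150:300,190:440],None,fx=3,fy=3,interpolation=cv2.INTER_CUBIC))
E
```

```text
174 None None | 178 None None | 182 322 325 | 186 None None | 190 323 323 | 194 323 323 | 198 323 323 | 202 None None | 206 None None | 210 None None | 214 328 329 | 218 323 330 | 222 322 330 | 226 321 326 | 230 None None | [[417.06 253.8 ]
 [392.67 215.95]
 [235.28 215.23]
 [333.96 204.28]]
```

View pics/w1c.png

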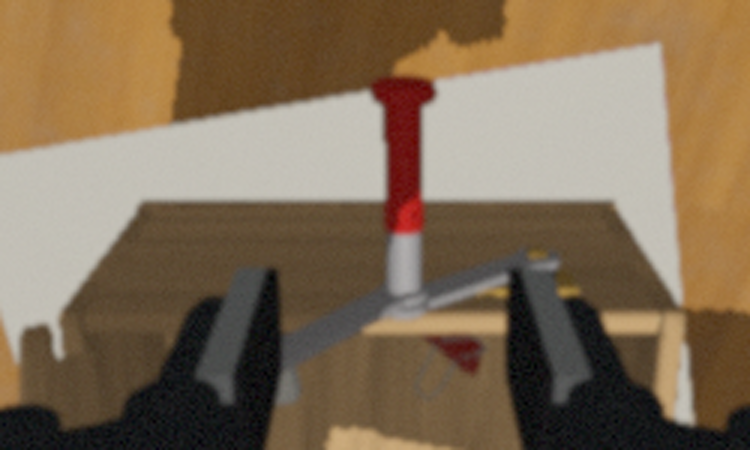

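The bar is about 2 mm nearer the robot than predicted, so I shift the box frame by -1.6 mm along x. The path between the finger pads is clear.

```bash
sed -i 's/526.08,11.34/524.5,11.0/' h.py; python3 - <<'E'
from h import *
plan([(9.2,-178,174,.3),(-14.4,-178,97.4,.3)])
E
```

```text
now box [  -7.67 -176.52  207.03] F box [-1.14 -0.12  0.39] w 39.91617977864851 t 3.15
(9.2, -178, 174, 0.3) slide [  1.5 -16.8  33.1] dr [-2.16 -0.01  0.02]
(-14.4, -178, 97.4, 0.3) slide [  1.4   6.9 109.6] dr [-2.16 -0.01  0.02]
```

Call:
step_arm --motion '[{"slide":[1.5,-8,15],"dr":[-1.1,0,0],"jaw":40},{"slide":[1.5,-17,33],"dr":[-2.15,0,0],"jaw":40},{"slide":[1.5,-17,33],"dr":[-2.15,0,0],"jaw":40},{"slide":[1.5,-10,56],"dr":[-2.15,0,0],"jaw":40},{"slide":[1.5,-3,79],"dr":[-2.15,0,0],"jaw":40},{"slide":[1.5,4,101],"dr":[-2.15,0,0],"jaw":40},{"slide":[1.5,7,109],"dr":[-2.15,0,0],"jaw":40},{"slide":[1.5,7,109],"dr":[-2.15,0,0],"jaw":40}]'

```text
clock: 4.15
position: [547.7, -166.3, 97.9]
ee_rot: [0.771, -0.62, -0.093, 0.116]
contact_force: [-0.5, 0.0, 0.6]
gripper_width: 40.4
grasp_force: 0.0
```

```bash
python3 - <<'E'
from h import *
import cv2
plan([(-14.4,-178,97.4,.3)])
print(R.from_quat(arm.read_state()["ee_rot"]).as_matrix(), arm.read_state()["joints"])
cv2.imwrite("pics/w2.png",cv2.resize(optics.get_image("wrist")[150:350,200:450],None,fx=3,fy=3,interpolation=cv2.INTER_CUBIC))
E
```

```text
now box [ -14.97 -178.21   97.9 ] F box [-0.48  0.12  0.58] w 40.3915052460543 t 4.15
(-14.4, -178, 97.4, 0.3) slide [-0.2 -0.7  0.3] dr [-0.01 -0.01  0.02]
[[ 0.21 -0.93 -0.29]
 [-0.98 -0.21 -0.06]
 [ 0.    0.29 -0.96]] [ 0.02  0.55 -0.13  0.06 -1.18  0.16]
```

View pics/w2.png

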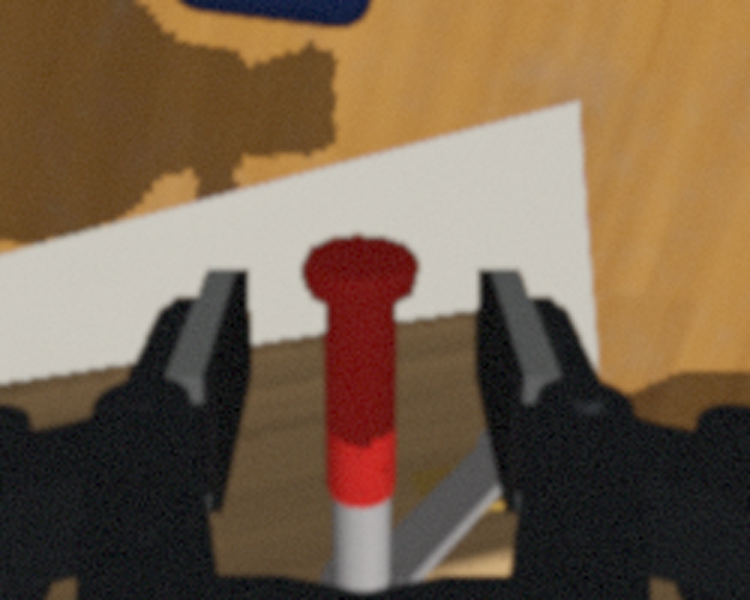

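The pads straddle the bar: inner edges at columns 247 and 480, bar centre at 361, so it is centred to within 0.5 mm. I'll narrow the cage and follow the circle.

```bash
cat >> h.py <<'E'
def circ(alist,a0=2.528,tilt=.3,tcp0=(-15,-178,97.9)):
    k=lambda a:np.array([-55-55*np.cos(a),0,80+55*np.sin(a)])
    plan([tuple((np.array(tcp0)+k(a)-k(a0)).round(2))+(tilt,) for a in alist])
E
python3 -c "
from h import *
circ([2.49,2.45,2.41,2.37,2.33,2.29,2.25,2.2])"
```

```text
now box [ -14.36 -178.31   98.27] F box [-0.21  0.11 -0.23] w 40.08548295803466 t 4.2
(np.float64(-16.24), np.float64(-178.0), np.float64(99.59), 0.3) slide [-0.3  2.2 -0.7] dr [-0.01 -0.01  0.02]
(np.float64(-17.6), np.float64(-178.0), np.float64(101.31), 0.3) slide [-0.3  4.  -2. ] dr [-0.01 -0.01  0.02]
(np.float64(-19.04), np.float64(-178.0), np.float64(102.97), 0.3) slide [-0.3  5.9 -3.1] dr [-0.01 -0.01  0.02]
(np.float64(-20.54), np.float64(-178.0), np.float64(104.58), 0.3) slide [-0.3  7.8 -4.2] dr [-0.01 -0.01  0.02]
(np.float64(-22.11), np.float64(-178.0), np.float64(106.13), 0.3) slide [-0.3  9.7 -5.2] dr [-0.01 -0.01  0.02]
(np.float64(-23.73), np.float64(-178.0), np.float64(107.61), 0.3) slide [-0.3 11.7 -6.2] dr [-0.01 -0.01  0.02]
(np.float64(-25.42), np.float64(-178.0), np.float64(109.02), 0.3) slide [-0.3 13.7 -7. ] dr [-0.01 -0.01  0.02]
(np.float64(-27.6), np.float64(-178.0), np.float64(110.7), 0.3) slide [-0.3 16.3 -8. ] dr [-0.01 -0.01  0.02]
```

Call:
step_arm --motion '[{"slide":[0,0,0],"dr":[0,0,0],"jaw":18},{"slide":[0,0,0],"dr":[0,0,0],"jaw":18},{"slide":[0,0,0],"dr":[0,0,0],"jaw":18},{"slide":[0,0,0],"dr":[0,0,0],"jaw":18},{"slide":[0,1.5,-0.8],"dr":[0,0,0],"jaw":18},{"slide":[0,3,-1.7],"dr":[0,0,0],"jaw":18},{"slide":[0,4.2,-2.4],"dr":[0,0,0],"jaw":18},{"slide":[0,5.4,-3],"dr":[0,0,0],"jaw":18}]'

```text
clock: 5.2
position: [544.0, -166.9, 101.4]
ee_rot: [0.771, -0.62, -0.093, 0.116]
contact_force: [1.5, 0.2, -2.4]
gripper_width: 18.3
grasp_force: 1.3
```

Call:
step_arm --motion '[{"slide":[0,1.2,-0.7],"dr":[0,0,0],"jaw":18},{"slide":[0,2.4,-1.3],"dr":[0,0,0],"jaw":18},{"slide":[0,3.6,-2],"dr":[0,0,0],"jaw":18},{"slide":[0,4.8,-2.6],"dr":[0,0,0],"jaw":18},{"slide":[0,6,-3.2],"dr":[0,0,0],"jaw":18},{"slide":[0,7.2,-3.8],"dr":[0,0,0],"jaw":18},{"slide":[0,8.4,-4.4],"dr":[0,0,0],"jaw":18},{"slide":[0,9.6,-4.9],"dr":[0,0,0],"jaw":18}]'

```text
clock: 6.2
position: [537.1, -168.6, 109.8]
ee_rot: [0.771, -0.619, -0.092, 0.116]
contact_force: [5.8, 2.1, 3.0]
gripper_width: 18.0
grasp_force: 2.2
```

```bash
python3 -c "
from h import *
circ([2.3,2.25,2.2,2.1,2.0,1.9,1.8,1.7,1.6])"
```

```text
now box [ -25.83 -178.22  109.78] F box [6.09 0.79 3.01] w 17.99196923158139 t 6.2
(np.float64(-23.32), np.float64(-178.0), np.float64(107.24), 0.3) slide [-0.2 -3.1  1.7] dr [-0.02 -0.01  0.02]
(np.float64(-25.42), np.float64(-178.0), np.float64(109.02), 0.3) slide [-0.2 -0.6  0.6] dr [-0.02 -0.01  0.02]
(np.float64(-27.6), np.float64(-178.0), np.float64(110.7), 0.3) slide [-0.2  2.  -0.4] dr [-0.02 -0.01  0.02]
(np.float64(-32.2), np.float64(-178.0), np.float64(113.71), 0.3) slide [-0.2  7.2 -1.9] dr [-0.02 -0.01  0.02]
(np.float64(-37.08), np.float64(-178.0), np.float64(116.24), 0.3) slide [-0.3 12.6 -2.9] dr [-0.02 -0.01  0.02]
(np.float64(-42.19), np.float64(-178.0), np.float64(118.28), 0.3) slide [-0.3 18.1 -3.3] dr [-0.02 -0.01  0.02]
(np.float64(-47.47), np.float64(-178.0), np.float64(119.79), 0.3) slide [-0.3 23.6 -3.2] dr [-0.02 -0.01  0.02]
(np.float64(-52.88), np.float64(-178.0), np.float64(120.77), 0.3) slide [-0.3 29.1 -2.6] dr [-0.02 -0.01  0.02]
(np.float64(-58.36), np.float64(-178.0), np.float64(121.21), 0.3) slide [-0.3 34.4 -1.4] dr [-0.02 -0.01  0.02]
```

Call:
step_arm --motion '[{"slide":[0,0.8,-2],"dr":[0,0,0],"jaw":18},{"slide":[0,2,-2.8],"dr":[0,0,0],"jaw":18},{"slide":[0,3.5,-3.4],"dr":[0,0,0],"jaw":18},{"slide":[0,5,-3.9],"dr":[0,0,0],"jaw":18},{"slide":[0,6.5,-4.3],"dr":[0,0,0],"jaw":18},{"slide":[0,8,-4.7],"dr":[0,0,0],"jaw":18},{"slide":[0,9.5,-5],"dr":[0,0,0],"jaw":18},{"slide":[0,11,-5.2],"dr":[0,0,0],"jaw":18}]'

```text
clock: 7.2
position: [527.8, -170.6, 117.7]
ee_rot: [0.771, -0.62, -0.093, 0.116]
contact_force: [5.2, 0.3, 1.0]
gripper_width: 18.2
grasp_force: 2.3
```

```bash
python3 -c "
from h import *
circ([2.0,1.9,1.8,1.7,1.6,1.5,1.4])"
```

```text
now box [ -35.31 -178.17  117.72] F box [ 5.13 -0.78  1.04] w 18.214889615149175 t 7.2
(np.float64(-37.08), np.float64(-178.0), np.float64(116.24), 0.3) slide [-0.2  1.3  1.9] dr [-0.01 -0.01  0.02]
(np.float64(-42.19), np.float64(-178.0), np.float64(118.28), 0.3) slide [-0.2  6.7  1.5] dr [-0.01 -0.01  0.02]
(np.float64(-47.47), np.float64(-178.0), np.float64(119.79), 0.3) slide [-0.2 12.2  1.6] dr [-0.01 -0.01  0.02]
(np.float64(-52.88), np.float64(-178.0), np.float64(120.77), 0.3) slide [-0.2 17.7  2.3] dr [-0.01 -0.01  0.02]
(np.float64(-58.36), np.float64(-178.0), np.float64(121.21), 0.3) slide [-0.2 23.1  3.4] dr [-0.01 -0.01  0.02]
(np.float64(-63.86), np.float64(-178.0), np.float64(121.09), 0.3) slide [-0.3 28.3  5.2] dr [-0.01 -0.01  0.02]
(np.float64(-69.32), np.float64(-178.0), np.float64(120.43), 0.3) slide [-0.3 33.3  7.4] dr [-0.01 -0.01  0.02]
```

Call:
step_arm --motion '[{"slide":[0,2.5,-0.7],"dr":[0,0,0],"jaw":18},{"slide":[0,5,-1],"dr":[0,0,0],"jaw":18},{"slide":[0,7.5,-1.1],"dr":[0,0,0],"jaw":18},{"slide":[0,10,-1.1],"dr":[0,0,0],"jaw":18},{"slide":[0,12.5,-1],"dr":[0,0,0],"jaw":18},{"slide":[0,15,-0.8],"dr":[0,0,0],"jaw":18},{"slide":[0,17.5,-0.4],"dr":[0,0,0],"jaw":18},{"slide":[0,20,0.2],"dr":[0,0,0],"jaw":18}]'

```text
clock: 8.2
position: [508.2, -174.7, 123.0]
ee_rot: [0.771, -0.62, -0.094, 0.117]
contact_force: [4.3, 1.4, 1.9]
gripper_width: 17.7
grasp_force: 2.0
```

```bash
python3 -c "
from h import *
circ([1.6,1.5,1.4,1.3,1.2,1.1])"
```

```text
now box [ -55.31 -178.03  122.99] F box [4.53 0.42 1.91] w 17.732900980477286 t 8.2
(np.float64(-58.36), np.float64(-178.0), np.float64(121.21), 0.3) slide [-0.   2.4  2.6] dr [ 0.   -0.    0.02]
(np.float64(-63.86), np.float64(-178.0), np.float64(121.09), 0.3) slide [-0.1  7.6  4.3] dr [ 0.   -0.    0.02]
(np.float64(-69.32), np.float64(-178.0), np.float64(120.43), 0.3) slide [-0.1 12.6  6.6] dr [ 0.   -0.    0.02]
(np.float64(-74.68), np.float64(-178.0), np.float64(119.23), 0.3) slide [-0.1 17.4  9.3] dr [ 0.   -0.    0.02]
(np.float64(-79.9), np.float64(-178.0), np.float64(117.49), 0.3) slide [-0.1 21.9 12.5] dr [ 0.   -0.    0.02]
(np.float64(-84.91), np.float64(-178.0), np.float64(115.25), 0.3) slide [-0.1 26.  16.1] dr [ 0.   -0.    0.02]
```

Call:
step_arm --motion '[{"slide":[0,2.4,0.6],"dr":[0,0,0],"jaw":18},{"slide":[0,5,1.4],"dr":[0,0,0],"jaw":18},{"slide":[0,7.6,2.4],"dr":[0,0,0],"jaw":18},{"slide":[0,10.2,3.5],"dr":[0,0,0],"jaw":18},{"slide":[0,12.6,4.7],"dr":[0,0,0],"jaw":18},{"slide":[0,15,6],"dr":[0,0,0],"jaw":18},{"slide":[0,17.4,7.5],"dr":[0,0,0],"jaw":18},{"slide":[0,19.6,9],"dr":[0,0,0],"jaw":18}]'

```text
clock: 9.2
position: [487.3, -179.4, 120.1]
ee_rot: [0.771, -0.62, -0.094, 0.117]
contact_force: [3.5, 0.3, 1.1]
gripper_width: 18.1
grasp_force: 1.7
```

```bash
python3 -c "
from h import *
circ([1.3,1.2,1.1,1,.9,.8])
print(arm.read_state()['joints'])"
```

```text
now box [ -76.71 -178.13  120.13] F box [ 3.46 -0.4   1.12] w 18.06354921899222 t 9.2
(np.float64(-74.68), np.float64(-178.0), np.float64(119.23), 0.3) slide [-0.1 -2.2  0.3] dr [ 0.   -0.01  0.02]
(np.float64(-79.9), np.float64(-178.0), np.float64(117.49), 0.3) slide [-0.1  2.3  3.5] dr [ 0.   -0.01  0.02]
(np.float64(-84.91), np.float64(-178.0), np.float64(115.25), 0.3) slide [-0.2  6.4  7.1] dr [ 0.   -0.01  0.02]
(np.float64(-89.68), np.float64(-178.0), np.float64(112.51), 0.3) slide [-0.2 10.1 11.1] dr [ 0.   -0.01  0.02]
(np.float64(-94.16), np.float64(-178.0), np.float64(109.31), 0.3) slide [-0.2 13.5 15.5] dr [ 0.   -0.01  0.02]
(np.float64(-98.29), np.float64(-178.0), np.float64(105.69), 0.3) slide [-0.2 16.3 20.2] dr [ 0.   -0.01  0.02]
[-0.    0.45 -0.26  0.07 -1.16  0.18]
```

Call:
step_arm --motion '[{"slide":[0,1.6,1.6],"dr":[0,0,0],"jaw":18},{"slide":[0,3.3,3.4],"dr":[0,0,0],"jaw":18},{"slide":[0,5,5.2],"dr":[0,0,0],"jaw":18},{"slide":[0,6.5,7],"dr":[0,0,0],"jaw":18},{"slide":[0,8,8.8],"dr":[0,0,0],"jaw":18},{"slide":[0,9.5,10.7],"dr":[0,0,0],"jaw":18},{"slide":[0,11,12.5],"dr":[0,0,0],"jaw":18},{"slide":[0,11,12.5],"dr":[0,0,0],"jaw":18}]'

```text
clock: 10.2
position: [473.2, -182.4, 111.3]
ee_rot: [0.77, -0.62, -0.094, 0.117]
contact_force: [3.4, -0.5, -0.0]
gripper_width: 18.0
grasp_force: 1.3
```

```bash
cat >> h.py <<'E'
def lid_of(s):
    from scipy.optimize import brentq
    a=.218+s; k=np.array([-55-55*np.cos(a),80+55*np.sin(a)])
    h=lambda t,e: np.hypot(*(np.array([100,100])+100*np.array([-np.cos(t),np.sin(t)])+e*np.array([np.sin(t),np.cos(t)])-k))-109
    e=OFF; ts=np.linspace(0,1.3,200); v=[h(t,e) for t in ts]
    return [round(brentq(h,ts[i],ts[i+1],args=(e,)),3) for i in range(199) if v[i]*v[i+1]<0]
def plate(t,off=0):
    return np.array([100-170*np.cos(t)+(12+off)*np.sin(t),0,100+170*np.sin(t)+(12+off)*np.cos(t)])
E
python3 -c "
import h; from h import *
circ([1,.9])
for o in (-5,0,5):
    h.OFF=o; print(o,[lid_of(s) for s in (2.31,1.95,1.42,1.2,1,.8,.6,.3,0.02)])"
```

```text
now box [ -91.18 -178.13  111.3 ] F box [ 3.25 -1.25 -0.01] w 18.02129744940138 t 10.2
(np.float64(-89.68), np.float64(-178.0), np.float64(112.51), 0.3) slide [-0.1 -1.1 -1.6] dr [ 0.01 -0.    0.02]
(np.float64(-94.16), np.float64(-178.0), np.float64(109.31), 0.3) slide [-0.1  2.3  2.8] dr [ 0.01 -0.    0.02]
-5 [[1.238], [1.23], [1.05], [0.936], [0.82], [0.694], [0.559], [0.341], [0.092]]
0 [[1.189], [1.18], [1.0], [0.886], [0.769], [0.643], [0.508], [0.288], [0.033]]
5 [[1.139], [1.13], [0.95], [0.836], [0.72], [0.594], [0.459], [0.241], []]
```

Call:
step_arm --motion '[{"slide":[0,-2,0],"dr":[0,0,0],"jaw":40},{"slide":[0,-4,0],"dr":[0,0,0],"jaw":40},{"slide":[0,-4,0],"dr":[0,0,0],"jaw":40},{"slide":[0,-4,-30],"dr":[0,0,0],"jaw":40},{"slide":[0,-4,-75],"dr":[0,0,0],"jaw":40},{"slide":[0,-4,-130],"dr":[0,0,0],"jaw":20},{"slide":[0,-4,-190],"dr":[0,0,0],"jaw":0},{"slide":[0,-4,-200],"dr":[0,0,0],"jaw":0}]'

```text
clock: 11.2
position: [537.2, -169.0, 305.6]
ee_rot: [0.771, -0.62, -0.09, 0.114]
contact_force: [-0.2, -0.3, -0.2]
gripper_width: 0.1
grasp_force: 0.0
```

```bash
python3 -c "
from h import *
import cv2
cv2.imwrite('pics/side2.png',cv2.resize(optics.get_image('side')[130:330,220:420],None,fx=3,fy=3,interpolation=cv2.INTER_CUBIC))
for t in (.65,.6): print(t,proj('side',box2w(B,[plate(t)-[0,118,12]+34*np.array([-np.cos(t),0,np.sin(t)])]))) 
plan([(-28,-178,310,.3),(-28,0,310,.3)])"
```

```text
0.65 [[306.58 230.07]]
0.6 [[303.5  233.84]]
now box [ -26.25 -178.33  304.36] F box [ 0.88 -0.94  1.04] w 0.0839858909725613 t 11.25
(-28, -178, 310, 0.3) slide [-0.3  3.3 -4.9] dr [-0.04 -0.02  0.02]
(-28, 0, 310, 0.3) slide [-178.3    2.9   -5.3] dr [-0.04 -0.02  0.02]
```

View pics/side2.png

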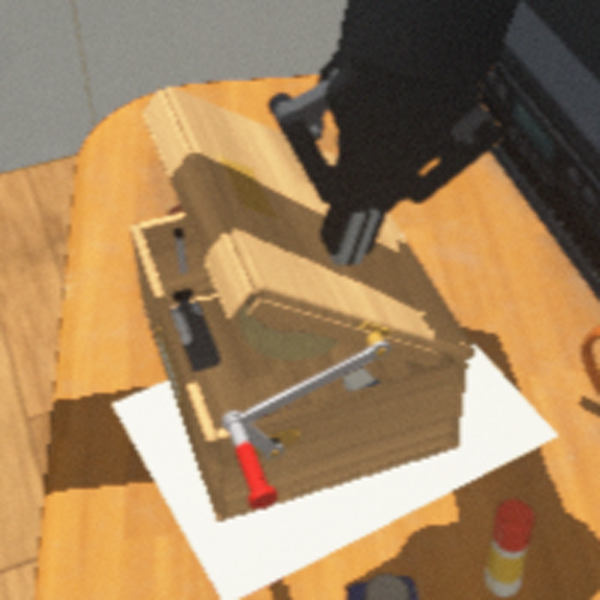

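The side view shows the lid at about 0.62 rad with its front-right corner at crop (240,310), the stay folding forward, and the knob at (262,495). The bystanders are untouched. Next I move over the press plate.

```bash
python3 -c "
from h import *
plan([(-20,0,312,.3),(-3,0,228,.3),(-17.5,0,204.5,.3)])"
```

```text
now box [ -26.25 -178.33  304.36] F box [ 0.88 -0.94  1.04] w 0.0839858909725613 t 11.25
(-20, 0, 312, 0.3) slide [-178.3   -4.2   -9.6] dr [-0.04 -0.02  0.02]
(-3, 0, 228, 0.3) slide [-178.4  -44.9   65.9] dr [-0.04 -0.02  0.02]
(-17.5, 0, 204.5, 0.3) slide [-178.5  -37.8   92.6] dr [-0.04 -0.02  0.02]
```

Call:
step_arm --motion '[{"slide":[-50,-4,-10],"dr":[0,0,0],"jaw":0},{"slide":[-100,-4,-10],"dr":[0,0,0],"jaw":0},{"slide":[-150,-4,-10],"dr":[0,0,0],"jaw":0},{"slide":[-178,-10,0],"dr":[0,0,0],"jaw":0},{"slide":[-178,-30,35],"dr":[0,0,0],"jaw":0},{"slide":[-178,-45,62],"dr":[0,0,0],"jaw":0},{"slide":[-178,-45,65],"dr":[0,0,0],"jaw":0},{"slide":[-178,-45,65],"dr":[0,0,0],"jaw":0}]'

```text
clock: 12.25
position: [519.9, 9.7, 226.2]
ee_rot: [0.77, -0.62, -0.094, 0.117]
contact_force: [0.2, -0.5, 1.1]
gripper_width: -0.3
grasp_force: 0.0
```

```bash
python3 -c "
from h import *
t=.3; c=np.array([-np.cos(t),0,np.sin(t)])
plan([(-17.5,0,204.5,.3)]+[tuple((plate(a)-14.5*c).round(1))+(.3,) for a in (.6,.55,.5,.45,.4,.35,.3,.25)])"
```

```text
now box [ -4.74  -0.27 226.16] F box [ 0.09 -0.55  1.12] w -0.32113791110972795 t 12.25
(-17.5, 0, 204.5, 0.3) slide [-0.3  5.8 24.5] dr [ 0.01 -0.01  0.02]
(np.float64(-19.7), np.float64(0.0), np.float64(201.6), 0.3) slide [-0.3  7.  27.9] dr [ 0.01 -0.01  0.02]
(np.float64(-24.8), np.float64(0.0), np.float64(194.8), 0.3) slide [-0.3  9.9 35.9] dr [ 0.01 -0.01  0.02]
(np.float64(-29.6), np.float64(0.0), np.float64(187.7), 0.3) slide [-0.3 12.3 44.1] dr [ 0.01 -0.01  0.02]
(np.float64(-34.0), np.float64(0.0), np.float64(180.5), 0.3) slide [-0.4 14.4 52.3] dr [ 0.01 -0.01  0.02]
(np.float64(-38.1), np.float64(0.0), np.float64(173.0), 0.3) slide [-0.4 16.1 60.7] dr [ 0.01 -0.01  0.02]
(np.float64(-41.7), np.float64(0.0), np.float64(165.3), 0.3) slide [-0.4 17.3 69.1] dr [ 0.01 -0.01  0.02]
(np.float64(-45.0), np.float64(0.0), np.float64(157.4), 0.3) slide [-0.4 18.1 77.6] dr [ 0.01 -0.01  0.02]
(np.float64(-47.9), np.float64(0.0), np.float64(149.4), 0.3) slide [-0.4 18.5 86.1] dr [ 0.01 -0.01  0.02]
```

Call:
step_arm --motion '[{"slide":[0,4,10],"dr":[0,0,0],"jaw":0},{"slide":[0,5,17],"dr":[0,0,0],"jaw":0},{"slide":[0,5.5,20],"dr":[0,0,0],"jaw":0},{"slide":[0,6,22],"dr":[0,0,0],"jaw":0},{"slide":[0,6.5,24],"dr":[0,0,0],"jaw":0},{"slide":[0,7,26],"dr":[0,0,0],"jaw":0},{"slide":[0,7.5,28],"dr":[0,0,0],"jaw":0},{"slide":[0,8,30],"dr":[0,0,0],"jaw":0}]'

```text
clock: 13.25
position: [504.1, 6.5, 199.7]
ee_rot: [0.771, -0.62, -0.094, 0.117]
contact_force: [-0.4, 1.0, 2.7]
gripper_width: 0.3
grasp_force: 0.9
```

Call:
step_arm --motion '[{"slide":[0,1,3],"dr":[0,0,0],"jaw":0},{"slide":[0,2,6],"dr":[0,0,0],"jaw":0},{"slide":[0,2.9,9],"dr":[0,0,0],"jaw":0},{"slide":[0,3.8,12],"dr":[0,0,0],"jaw":0},{"slide":[0,4.7,15],"dr":[0,0,0],"jaw":0},{"slide":[0,5.5,18],"dr":[0,0,0],"jaw":0},{"slide":[0,6.2,21],"dr":[0,0,0],"jaw":0},{"slide":[0,6.9,24],"dr":[0,0,0],"jaw":0}]'

```text
clock: 14.25
position: [490.6, 3.6, 178.6]
ee_rot: [0.771, -0.62, -0.094, 0.117]
contact_force: [-0.1, -0.5, 1.9]
gripper_width: -0.6
grasp_force: 0.7
```

```bash
python3 -c "
from h import *
L=[]
for a,t in zip(np.linspace(.44,.24,9),np.linspace(.3,.06,9)):
    c=np.array([-np.cos(t),0,np.sin(t)]); L.append(tuple((plate(a)-14.5*c).round(1))+(t,))
plan(L)"
```

```text
now box [-34.75  -0.04 178.6 ] F box [-0.21 -0.46  1.9 ] w -0.5613653243207939 t 14.25
(np.float64(-34.8), np.float64(0.0), np.float64(179.0), np.float64(0.3)) slide [-0.   0.2 -0.4] dr [ 0.   -0.01  0.02]
(np.float64(-36.8), np.float64(0.0), np.float64(175.7), np.float64(0.27)) slide [-0.   1.1  3.4] dr [ 0.22 -0.01  0.02]
(np.float64(-38.6), np.float64(0.0), np.float64(172.3), np.float64(0.24)) slide [-0.1  1.8  7.2] dr [ 0.43 -0.    0.02]
(np.float64(-40.3), np.float64(0.0), np.float64(168.9), np.float64(0.21)) slide [-0.1  2.4 10.9] dr [ 0.65 -0.    0.02]
(np.float64(-42.0), np.float64(0.0), np.float64(165.4), np.float64(0.18)) slide [-0.1  3.  14.8] dr [ 0.86 -0.    0.02]
(np.float64(-43.6), np.float64(0.0), np.float64(161.9), np.float64(0.15)) slide [-0.1  3.5 18.6] dr [ 1.08 -0.    0.02]
(np.float64(-45.1), np.float64(0.0), np.float64(158.4), np.float64(0.12)) slide [-0.1  3.9 22.4] dr [ 1.29 -0.    0.02]
(np.float64(-46.5), np.float64(0.0), np.float64(154.8), np.float64(0.09)) slide [-0.1  4.2 26.2] dr [ 1.51 -0.    0.02]
(np.float64(-47.8), np.float64(0.0), np.float64(151.2), np.float64(0.06)) slide [-0.1  4.4 30. ] dr [ 1.72 -0.    0.02]
```

Call:
step_arm --motion '[{"slide":[0,1.1,3.4],"dr":[0.22,0,0],"jaw":0},{"slide":[0,1.8,7.2],"dr":[0.43,0,0],"jaw":0},{"slide":[0,2.4,10.9],"dr":[0.65,0,0],"jaw":0},{"slide":[0,3,14.8],"dr":[0.86,0,0],"jaw":0},{"slide":[0,3.5,18.6],"dr":[1.08,0,0],"jaw":0},{"slide":[0,3.9,22.4],"dr":[1.29,0,0],"jaw":0},{"slide":[0,4.2,26.2],"dr":[1.51,0,0],"jaw":0},{"slide":[0,4.4,30],"dr":[1.72,0,0],"jaw":0}]'

```text
clock: 15.25
position: [478.6, 1.0, 151.4]
ee_rot: [0.779, -0.626, -0.018, 0.022]
contact_force: [1.0, -0.1, 1.3]
gripper_width: -0.0
grasp_force: 0.6
```

```bash
python3 -c "
from h import *
L=[]
for a,t in zip(np.linspace(.24,0.,9),[.06,.04,.02]+6*[0]):
    c=np.array([-np.cos(t),0,np.sin(t)]); L.append(tuple((plate(a)-14.5*c).round(1))+(t,))
plan(L)"
```

```text
now box [-46.97  -0.03 151.42] F box [ 0.93 -0.25  1.34] w -0.011178984234939125 t 15.25
(np.float64(-47.8), np.float64(0.0), np.float64(151.2), 0.06) slide [-0.   0.8  0.3] dr [-0.02 -0.    0.02]
(np.float64(-49.3), np.float64(0.0), np.float64(146.6), 0.04) slide [-0.   2.1  4.9] dr [ 0.12 -0.    0.02]
(np.float64(-50.6), np.float64(0.0), np.float64(142.0), 0.02) slide [-0.   3.1  9.6] dr [ 0.26 -0.    0.02]
(np.float64(-51.8), np.float64(0.0), np.float64(137.3), 0) slide [-0.   4.  14.4] dr [0.41 0.   0.02]
(np.float64(-52.8), np.float64(0.0), np.float64(132.3), 0) slide [-0.   4.7 19.4] dr [0.41 0.   0.02]
(np.float64(-53.7), np.float64(0.0), np.float64(127.2), 0) slide [-0.   5.3 24.6] dr [0.41 0.   0.02]
(np.float64(-54.5), np.float64(0.0), np.float64(122.2), 0) slide [-0.   5.9 29.6] dr [0.41 0.   0.02]
(np.float64(-55.1), np.float64(0.0), np.float64(117.1), 0) slide [-0.1  6.2 34.7] dr [0.41 0.   0.02]
(np.float64(-55.5), np.float64(0.0), np.float64(112.0), 0) slide [-0.1  6.3 39.8] dr [0.41 0.   0.02]
```

Call:
step_arm --motion '[{"slide":[0,1.2,2.5],"dr":[0.1,0,0],"jaw":0},{"slide":[0,2.1,5],"dr":[0.2,0,0],"jaw":0},{"slide":[0,2.8,7.5],"dr":[0.3,0,0],"jaw":0},{"slide":[0,3.3,10],"dr":[0.4,0,0],"jaw":0},{"slide":[0,3.8,12],"dr":[0.4,0,0],"jaw":0},{"slide":[0,4.2,14],"dr":[0.4,0,0],"jaw":0},{"slide":[0,4.5,16],"dr":[0.4,0,0],"jaw":0},{"slide":[0,4.7,18],"dr":[0.4,0,0],"jaw":0}]'

```text
clock: 16.25
position: [472.8, -0.3, 134.7]
ee_rot: [0.78, -0.626, -0.001, 0.001]
contact_force: [-1.7, 1.3, 7.2]
gripper_width: -0.1
grasp_force: 3.4
```

Call:
step_arm --motion '[{"slide":[0,0.1,0.6],"dr":[0,0,0],"jaw":0},{"slide":[0,0.2,1.2],"dr":[0,0,0],"jaw":0},{"slide":[0,0.3,1.8],"dr":[0,0,0],"jaw":0},{"slide":[0,0.4,2.4],"dr":[0,0,0],"jaw":0},{"slide":[0,0.5,3],"dr":[0,0,0],"jaw":0},{"slide":[0,0.6,3.5],"dr":[0,0,0],"jaw":0},{"slide":[0,0.7,4],"dr":[0,0,0],"jaw":0},{"slide":[0,0.7,4],"dr":[0,0,0],"jaw":0}]'

```text
clock: 17.25
position: [472.2, -0.4, 131.1]
ee_rot: [0.78, -0.626, -0.001, 0.001]
contact_force: [-2.2, 0.3, 9.9]
gripper_width: 0.4
grasp_force: 4.6
```

Call:
step_arm --motion '[{"slide":[0,0,0.4],"dr":[0,0,0],"jaw":0},{"slide":[0,0.1,0.8],"dr":[0,0,0],"jaw":0},{"slide":[0,0.1,1.2],"dr":[0,0,0],"jaw":0},{"slide":[0,0.2,1.6],"dr":[0,0,0],"jaw":0},{"slide":[0,0.2,2],"dr":[0,0,0],"jaw":0},{"slide":[0,0.3,2.4],"dr":[0,0,0],"jaw":0},{"slide":[0,0.3,2.8],"dr":[0,0,0],"jaw":0},{"slide":[0,0.3,2.8],"dr":[0,0,0],"jaw":0}]'

```text
clock: 18.25
position: [471.7, -0.6, 128.7]
ee_rot: [0.78, -0.626, -0.001, 0.001]
contact_force: [-3.2, 1.3, 12.4]
gripper_width: 0.1
grasp_force: 5.9
```

Call:
step_arm --motion '[{"slide":[0,0,0.3],"dr":[0,0,0],"jaw":0},{"slide":[0,0.1,0.6],"dr":[0,0,0],"jaw":0},{"slide":[0,0.1,0.9],"dr":[0,0,0],"jaw":0},{"slide":[0,0.1,1.2],"dr":[0,0,0],"jaw":0},{"slide":[0,0.2,1.5],"dr":[0,0,0],"jaw":0},{"slide":[0,0.2,1.8],"dr":[0,0,0],"jaw":0},{"slide":[0,0.2,2.1],"dr":[0,0,0],"jaw":0},{"slide":[0,0.2,2.1],"dr":[0,0,0],"jaw":0}]'

```text
clock: 19.25
position: [471.2, -0.6, 125.9]
ee_rot: [0.78, -0.626, -0.001, 0.001]
contact_force: [-1.7, 0.2, 8.6]
gripper_width: 0.3
grasp_force: 4.0
```

Call:
step_arm --motion '[{"slide":[0,0,0.3],"dr":[0,0,0],"jaw":0},{"slide":[0,0,0.6],"dr":[0,0,0],"jaw":0},{"slide":[0,0,0.9],"dr":[0,0,0],"jaw":0},{"slide":[0,0,1.2],"dr":[0,0,0],"jaw":0},{"slide":[0,0,1.4],"dr":[0,0,0],"jaw":0},{"slide":[0,0,1.6],"dr":[0,0,0],"jaw":0},{"slide":[0,0,1.6],"dr":[0,0,0],"jaw":0},{"slide":[0,0,1.6],"dr":[0,0,0],"jaw":0}]'

```text
clock: 20.25
position: [470.9, -0.7, 123.7]
ee_rot: [0.779, -0.627, -0.001, 0.002]
contact_force: [-0.6, 0.1, 5.6]
gripper_width: 0.0
grasp_force: 2.5
```

Call:
step_arm --motion '[{"slide":[0,0,0.3],"dr":[0,0,0],"jaw":0},{"slide":[0,0,0.6],"dr":[0,0,0],"jaw":0},{"slide":[0,0,0.9],"dr":[0,0,0],"jaw":0},{"slide":[0,0,1.2],"dr":[0,0,0],"jaw":0},{"slide":[0,0,1.4],"dr":[0,0,0],"jaw":0},{"slide":[0,0,1.6],"dr":[0,0,0],"jaw":0},{"slide":[0,0,1.6],"dr":[0,0,0],"jaw":0},{"slide":[0,0,1.6],"dr":[0,0,0],"jaw":0}]'

```text
clock: 21.25
position: [470.7, -0.8, 121.6]
ee_rot: [0.779, -0.627, -0.002, 0.002]
contact_force: [-2.8, 0.2, 4.8]
gripper_width: 0.2
grasp_force: 2.4
```

Call:
step_arm --motion '[{"slide":[0,0,0.3],"dr":[0,0,0],"jaw":0},{"slide":[0,0,0.6],"dr":[0,0,0],"jaw":0},{"slide":[0,0,0.9],"dr":[0,0,0],"jaw":0},{"slide":[0,0,1.2],"dr":[0,0,0],"jaw":0},{"slide":[0,0,1.4],"dr":[0,0,0],"jaw":0},{"slide":[0,0,1.6],"dr":[0,0,0],"jaw":0},{"slide":[0,0,1.6],"dr":[0,0,0],"jaw":0},{"slide":[0,0,1.6],"dr":[0,0,0],"jaw":0}]'

```text
clock: 22.25
position: [470.6, -0.8, 121.1]
ee_rot: [0.779, -0.626, -0.001, 0.002]
contact_force: [-6.3, 1.6, 13.7]
gripper_width: 0.4
grasp_force: 6.1
```

Call:
step_arm --motion '[{"slide":[0,0,0.2],"dr":[0,0,0],"jaw":0},{"slide":[0,0,0.4],"dr":[0,0,0],"jaw":0},{"slide":[0,0,0.6],"dr":[0,0,0],"jaw":0},{"slide":[0,0,0.8],"dr":[0,0,0],"jaw":0},{"slide":[0,0,1],"dr":[0,0,0],"jaw":0},{"slide":[0,0,1.1],"dr":[0,0,0],"jaw":0},{"slide":[0,0,1.1],"dr":[0,0,0],"jaw":0},{"slide":[0,0,1.1],"dr":[0,0,0],"jaw":0}]'

```text
clock: 23.25
position: [470.7, -0.8, 120.9]
ee_rot: [0.78, -0.626, -0.001, 0.002]
contact_force: [-7.1, 2.6, 18.7]
gripper_width: 0.2
grasp_force: 9.0
```

The lid has reached a hard seat: 19 N with almost no travel, after the bump peaked at about 12.4 N. I'll back off and check that it holds.

Call:
step_arm --motion '[{"slide":[0,0,-1],"dr":[0,0,0],"jaw":0},{"slide":[0,0,-2],"dr":[0,0,0],"jaw":0},{"slide":[0,0,-3],"dr":[0,0,0],"jaw":0},{"slide":[0,0,-4.5],"dr":[0,0,0],"jaw":0},{"slide":[0,0,-6],"dr":[0,0,0],"jaw":0},{"slide":[0,0,-6],"dr":[0,0,0],"jaw":0},{"slide":[0,0,-6],"dr":[0,0,0],"jaw":0},{"slide":[0,0,-6],"dr":[0,0,0],"jaw":0}]'

```text
clock: 24.25
position: [471.1, -0.7, 124.9]
ee_rot: [0.779, -0.627, -0.001, 0.002]
contact_force: [0.4, -0.5, 0.2]
gripper_width: -0.0
grasp_force: 0.0
```

Call:
step_arm --motion '[{"slide":[0,0,-30],"dr":[0,0,0],"jaw":0},{"slide":[0,0,-80],"dr":[0,0,0],"jaw":0},{"slide":[0,0,-130],"dr":[0,0,0],"jaw":0},{"slide":[0,0,-150],"dr":[0,0,0],"jaw":0},{"slide":[0,0,-150],"dr":[0,0,0],"jaw":0},{"slide":[0,0,-150],"dr":[0,0,0],"jaw":0},{"slide":[0,0,-150],"dr":[0,0,0],"jaw":0},{"slide":[0,0,-150],"dr":[0,0,0],"jaw":0}]'

```text
clock: 25.25
position: [471.4, -0.7, 274.0]
ee_rot: [0.779, -0.627, -0.002, 0.003]
contact_force: [-1.0, -0.4, -0.2]
gripper_width: -0.2
grasp_force: 0.0
```

```bash
python3 -c "
from h import *
import cv2
print(arm.read_state()['contact_force'])
cv2.imwrite('pics/side3.png',cv2.resize(optics.get_image('side')[180:360,230:420],None,fx=3,fy=3,interpolation=cv2.INTER_CUBIC))
for t in (.0,.06,.14): print(t,(proj('side',box2w(B,[plate(t)-[0,118,12]+34*np.array([-np.cos(t),0,np.sin(t)])])-0)-[230,180])*3) 
"
```

```text
[-0.96 -0.43 -0.24]
0.0 [[169.27 290.5 ]]
0.06 [[169.44 279.04]]
0.14 [[171.31 263.07]]
```

View pics/side3.png

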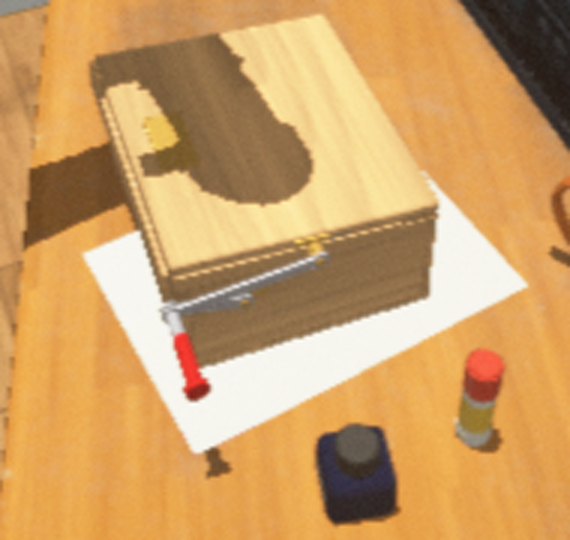

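The picture shows the lid shut, with its front-right lower corner at (168,278), which is about 0.06 rad. The stay is folded, and the glue stick and ink bottle stand where they were. Handing in.

```bash
python3 -c "
from bench import arm
print(arm.job_done())"
```

```text
the job is handed in; nothing more can be done
None
```

The box is closed and handed in: the stay unlocked and folded, the lid snapped down and stayed shut at about 0.06 rad after I let go, at 25 s, and the glue stick and ink bottle look unmoved (the spectacle case was out of view in the last picture).

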